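# Load the tablet caddy through its spring shutter

## Robot

A 6-joint arm with a two-finger parallel gripper is mounted at the origin on a cart in front of the work surface, level with it; the furniture and walls round the work are solid. World frame = base frame: x ahead of the robot, y to its left, z up, the work surface at z = 0. Lengths are in m, angles in rad, forces in N, time in s.
With the tool pointing down it reaches from about 0.3 to 0.875 m from the base axis. Payload 6.4 kg.
Tool frame: the origin (TCP) lies at the very end of the fingers, on their centre line; the grasp point (between the pads) lies 19 mm behind it; z points along the fingers, y is the line along which they close (so a half turn about z gives the same grasp; the last joint's range is limited). The gripper opens to 85 mm and grips with 20 to 120 N. Pads are 22 mm wide; open, the fingers measure 114 mm over their backs; the gripper's body (76 mm by 85 mm) begins 54 mm behind the grasp point. The pads swing forward as they close: fully open they stand 13 mm farther back than shut.
Start: joints at [-1.35, 0.181, 1.607, -0, 1.354, -0.206], TCP at [0.238, -0.523, 0.231] pointing down, gripper open.
Joint ranges: [-2.99, 2.99], [-0.89, 2.07], [0.3, 2.58], [-1.14, 4.28], [0, 2.63], [-3.12, 3.12]. Speed limits (rad/s): [2.57, 2.57, 3.01, 3.14, 3.14, 3.14].

## Interface

Orientations are given as a unit quaternion [w, x, y, z].
In Python, from bench import get_obs, optics, workorder gives the robot as it stands.
- The arm moves only by the shell command python3 -m jog 'ROWS'. ROWS is a JSON list of rows, 1 to 10 of them, each of 7 numbers: dx, dy, dz in m, then a rotation vector rx, ry, rz in rad, then the opening from 0.0 (shut) to 1.0 (fully open); each row is the pose to reach, as a shift and turn from the pose commanded when the command began, along the tool's axes at that moment; what a row does not reach only later rows make up. A row lasts 1/8 s, in which the tool goes at most 0.0625 m and 0.188 rad, less where a joint would pass 70% of its speed; a pose out of reach is approached as far as the arm can. The fingers move at their own pace and stop on an object; the grip force is fixed at half the most. Time passes only in rows, so rows that do not move let the fingers close. It prints the time, the measured TCP pose, the force, the opening and the grip force at its end.
- get_obs(): the state, without advancing time (a new reading comes with each control period).
- optics.camera(name): name is "side" or "top" or "wrist"; returns (picture, depth): 480x640x3 uint8, blue, green, red; 480x640 float32, m along the optical axis (not along the pixel's ray), 0 where there is no reading.
- optics.camera_params(name): a dict with "fovy" (degrees; the focal length in pixels is half the picture's height over the tangent of half this angle, whatever the lens; pixels are square), "cx", "cy" (the principal point, pixels), "dist" ([k1, k2, p1, p2, k3] as OpenCV has them; the pictures are not rectified), "view" (4x4, takes a point from world to camera coordinates). Camera axes: x right, y up, looking along -z (the intrinsics and any distortion apply to the point x, -y, -z); pixel columns grow to the right and rows downward; lengths in m; the calibration is good to about 2 mm. A picture is of the moment at which its call begins: read the wrist's pose just before it. camera_params takes no time and is no camera call; for the wrist camera it gives the pose at the moment of the call.
- workorder.hand_in(): hands the job in; it is judged then, once.
The state is a dict: "time_s": time; "q": joint angles; "dq": joint speeds; "joint_efforts": joint torques, N m; "eef_pos": TCP position; "eef_rot": TCP orientation; "wrist_force": force on the tool from outside, world axes, zero at the start; "torque": the same for the moment, N m; "opening": opening from 0.0 (shut) to 1.0 (fully open); "grasp_force": force on a finger pad.
Only numpy, scipy, OpenCV 4.12 (cv2) and the standard library are available. Lean on these libraries where they do the work, as an engineer would, in place of code of your own. Each camera call takes 0.05 s, during which the arm holds its last target. There are 200 camera calls.

## Task

Pour all six tablets from the scoop into the loading tray on top of the caddy, with its spring shutter still shut, and stand the empty scoop upright on the worktop again. Then pull the shutter out by its grip until its pointer lines up with the clip on the rail, so that all the tablets drop into the store below, and keep it there: the program finishes while still holding the grip at the mark. Leave the tin, the timer and the peg where they are.

Things in the scene. Friction and masses are not known exactly. Their poses are not given: they have to be found in the camera images.
- caddy: detergent-tablet caddy, a white box 130 (x) x 140 (y) x 119 mm tall, fixed to the worktop; origin at the centre of its underside, z up, -x its front (towards the robot within 0.25 rad), +y its left. Top: open loading tray. Bottom: the store, inside z = 6 to 64 mm, clear front window. A scale rail 12 mm wide, top at z = 75 mm, runs forward from the front face to x = -205 mm at y = +56 mm
- tray (a point): centre of the loading tray's mouth, level with its rim: z = 119 mm above the caddy's origin. The mouth is 122 (x) x 132 (y) mm; four sides slope at about 45 degrees down to a throat 52 (x) x 60 (y) mm, 44 mm below this point, closed by the shutter
- shutter (a joint): spring-return shutter, a flat steel slide 66 mm wide, top at z = 72 mm of the caddy: how far it is drawn out along the caddy's -x, in m, 0 = shut, 0.085 = end stop. The spring pulls it shut with about 3 N at 0, growing by 1 N per cm (8 to 10 N at the mark); let go, it snaps shut. At the mark the whole throat is open
- grip (a point): upright black grip plate on the shutter's front end, 36 (x) x 16 (y, the width to pinch) x 46 mm tall, rounded edges; this point is the centre of its underside, at x = -120 mm, y = 0, z = 72 mm of the caddy when shut; axes as the caddy's. When shut, the caddy's front face is 37 mm behind its back edge
- pointer (a point): tip of the short flat steel bar that sticks out to the left (+y) beside the grip, part of the shutter: at x = -120 mm, y = +49.5 mm, z = 73 mm of the caddy when shut
- clip: the mark: small black clip fixed on the scale rail, foot 12 x 16 mm, thin blade 14 mm tall; 54 to 68 mm in front of the pointer when the shutter is shut, set differently each time. Origin under the blade's middle, axes as the caddy's. The pointer is at the mark when its x in the caddy's frame equals this origin's
- scoop: loose aluminium measuring scoop, 0.1 to 0.17 kg: round bowl 92 mm across the rim, 52 mm across the flat bottom, 38 mm tall, walls 3 mm, flared about 28 degrees; flat handle along its own +y, 12 mm wide (x, to pinch), from y = 43 to 148 mm, z = 22 to 40 mm. Origin at the centre of its underside, z up. Starts left of the caddy, yaw 0.2 to 0.9: handle pointing left and back
- polish_tin: bystander: round flat tin 65 mm across, 29 mm tall; origin at the centre of its underside
- dial_timer: bystander: round wind-up timer 65 mm across, 49 mm tall; origin at the centre of its underside
- peg_2: bystander: clothes peg 15 x 72 x 12 mm lying on the worktop; origin at the centre of its underside
- tablet_1: hard round white detergent tablet, a ball of 16 mm diameter, 12 g; origin at its centre. Starts in the scoop's bowl with the other five
- tablet_2: hard round white detergent tablet, a ball of 16 mm diameter, 12 g; origin at its centre. Starts in the scoop's bowl with the other five
- tablet_3: hard round white detergent tablet, a ball of 16 mm diameter, 12 g; origin at its centre. Starts in the scoop's bowl with the other five
- tablet_4: hard round white detergent tablet, a ball of 16 mm diameter, 12 g; origin at its centre. Starts in the scoop's bowl with the other five
- tablet_5: hard round white detergent tablet, a ball of 16 mm diameter, 12 g; origin at its centre. Starts in the scoop's bowl with the other five
- tablet_6: hard round white detergent tablet, a ball of 16 mm diameter, 12 g; origin at its centre. Starts in the scoop's bowl with the other five

How it is judged:
By the outcome, as a careful person would: the job done as asked, in the order asked, and still so for the second after the job is handed in, while the arm keeps its last pose, push and grip.
It also fails if it takes over 64 s, if anything falls off the work surface, if the arm or the gripper's body presses on something with over 40 N, if the wrist force passes 120 N, or if a joint passes its speed limit or range.

## Working session

There is one attempt and no reset: what is moved stays moved. The work goes in short steps, Python scripts to look and compute and a shell command to move; the robot and the scene stay as the last step left them, time stands still between calls to the robot, and variables do not carry over. Pictures are saved under pics/ and viewed, at most 10 in all, crops included, and the job is handed in when it is done.

```bash
ls; mkdir -p pics; cat > h.py <<'E'
import numpy as np, cv2
from bench import get_obs, optics, workorder
from scipy.spatial.transform import Rotation as R
def intr(n):
    p=optics.camera_params(n); f=240/np.tan(np.radians(p['fovy'])/2)
    return np.array([[f,0,p['cx']],[0,f,p['cy']],[0,0,1]]),np.array(p['dist'],float),np.array(p['view']).reshape(4,4)
def ray(n,px,P=None):
    K,D,V=P or intr(n)
    u=cv2.undistortPoints(np.array(px,float).reshape(-1,1,2),K,D)[:,0]
    return np.c_[u[:,0],-u[:,1],-np.ones(len(u))],V
def at_z(n,px,z,P=None):
    d,V=ray(n,px,P); Rt=V[:3,:3].T; c=-Rt@V[:3,3]; w=d@Rt.T
    z=np.broadcast_to(z,(len(w),))
    return c+w*((z-c[2])/w[:,2])[:,None]
def at_depth(n,px,depth,P=None):
    d,V=ray(n,px,P); return (d*np.asarray(depth).reshape(-1,1)-V[:3,3])@V[:3,:3]
def proj(n,X,P=None):
    K,D,V=P or intr(n); c=np.atleast_2d(X)@V[:3,:3].T+V[:3,3]
    return cv2.projectPoints((c*[1,-1,-1]).astype(float),np.zeros(3),np.zeros(3),K,D)[0][:,0]
def tool(dw): # world vec -> tool axes
    o=get_obs(); w,x,y,z=o['eef_rot']; return R.from_quat([x,y,z,w]).inv().apply(dw)
E
python3 - <<'E'
from h import *
for n in ('top','side'):
    im,d=optics.camera(n); cv2.imwrite(f'pics/{n}0.png',im); np.save(f'{n}0.npy',d)
    K,D,V=intr(n); print(n,K[0,0],D,-V[:3,:3].T@V[:3,3],V[2,:3])
o=get_obs();print(o)
E
```

```text
pics
top 543.6150435994646 [-0.01374716  0.          0.          0.          0.        ] [ 0.47062625 -0.07857732  1.18844041] [-0.06496728 -0.01531071  0.99776993]
side 615.3009957384913 [-0.12655135  0.          0.          0.          0.        ] [ 0.02926884 -1.30510557  0.69327346] [-0.34781389 -0.84848814  0.3988651 ]
{'time_s': 0.1, 'q': array([-1.35030221e+00,  1.81477645e-01,  1.60791161e+00, -1.89059174e-05,
        1.35377991e+00, -2.06332377e-01]), 'dq': array([-2.52430544e-04,  3.51357988e-04, -2.73264943e-03,  1.02104245e-04,
       -7.48954964e-04, -7.73883094e-06]), 'joint_efforts': array([ 1.55768748e-04, -4.45878696e+01, -3.52236342e+01, -3.92687252e-04,
        4.16003153e-03, -7.68800021e-06]), 'eef_pos': array([ 0.23792401, -0.52292395,  0.23046637]), 'eef_rot': array([-7.88166872e-04,  9.77312957e-01,  2.11798871e-01, -1.48108569e-05]), 'wrist_force': array([ 0.29488385, -0.92409103, -0.31002506]), 'torque': array([0.00437337, 0.0072695 , 0.01883426]), 'grasp_force': 0.0, 'opening': 0.9999905593577608}
```

View pics/top0.png

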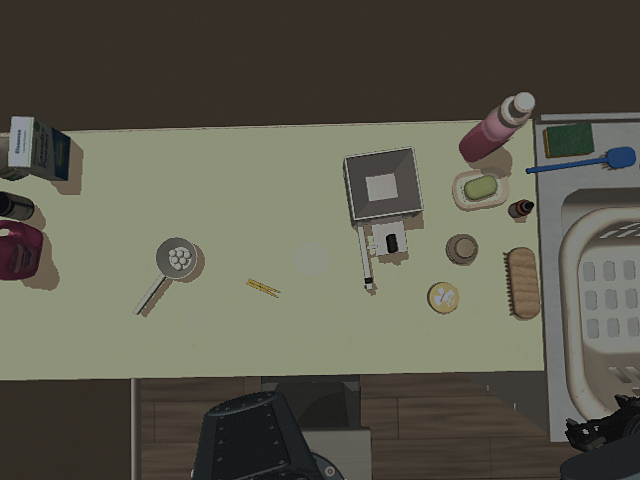

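View pics/side0.png

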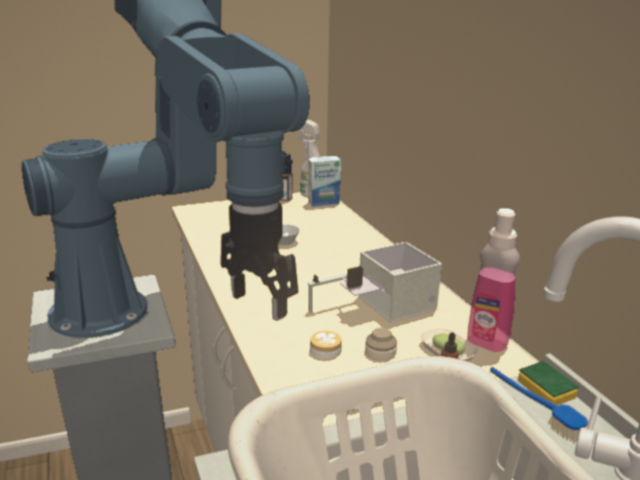

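The top view (up = +x, left = +y) shows the scoop at about (177,258), its handle ending near (137,312). The caddy mouth is at (383,185), the grip at (392,243) and the clip near (369,286). The peg is at (263,288), the timer at (462,249) and the tin at (444,297). I'll enlarge the scoop and caddy.

```bash
python3 - <<'E'
from h import *
im=cv2.imread('pics/top0.png')
a=cv2.resize(im[140:300,335:435],None,fx=3.75,fy=3.75,interpolation=cv2.INTER_CUBIC)
b=cv2.resize(im[225:325,125:225],None,fx=4,fy=4,interpolation=cv2.INTER_CUBIC)
c=np.zeros((600,800,3),np.uint8); c[:,:375]=a; c[:400,400:]=b
cv2.imwrite('pics/crop.png',c)
E
```

```text
(no output)
```

View pics/crop.png

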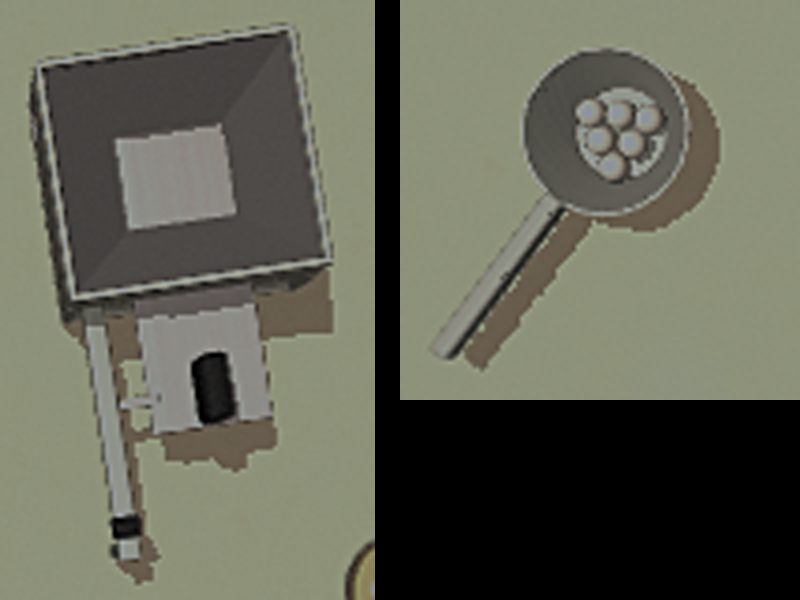

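The crop (left scale 3.75, right scale 4) shows the caddy rim corners at (35,63), (296,25), (332,263) and (72,300). The pointer tip is near (120,406) and the clip near (126,526). The scoop rim is centred at (606,131), with the handle end at (440,352).

```bash
python3 - <<'E'
from h import *
L=lambda p:np.array(p)/3.75+[335,140]-.37
Rr=lambda p:(np.array(p)-[400,0])/4+[125,225]-.375
c=at_z('top',L([[35,63],[296,25],[332,263],[72,300]]),.119); print(c, c.mean(0))
ys=[c[0]-c[1],c[3]-c[2],];xs=[c[0]-c[3],c[1]-c[2]]
print('sizes',[np.linalg.norm(v) for v in ys+xs],'yaw',[np.arctan2(-v[0],v[1]) for v in ys],[np.arctan2(v[1],v[0]) for v in xs])
yaw=np.mean([np.arctan2(-v[0],v[1]) for v in ys]+[np.arctan2(v[1],v[0]) for v in xs]); m=c.mean(0); print(yaw)
Ri=np.array([[np.cos(yaw),np.sin(yaw)],[-np.sin(yaw),np.cos(yaw)]])
p=at_z('top',L([[120,406],[126,526],[214,388]]),[.073,.078,.118]); print('ptr,clip,grip local',(p[:,:2]-m[:2])@Ri.T)
s=at_z('top',Rr([[606,131.5],[440,352],[553,203]]),[.038,.04,.04]);print('scoop',s); v=s[1]-s[0]; print('yaw',np.arctan2(-v[0],v[1]),np.linalg.norm(v)); v=s[2]-s[0]; print(np.linalg.norm(v))
print('peg,timer,tin',at_z('top',[[263,288],[462,249],[444,297]],[.012,.049,.029]))
# scoop rim by depth
d=np.load('top0.npy'); vv,uu=np.mgrid[225:300,125:225]; X=at_depth('top',np.c_[uu.ravel(),vv.ravel()],d[225:300,125:225].ravel())
k=X[:,2]>.012; B=X[k]; print('table z',np.median(X[~k,2])); print(B[:,2].max())
E
```

```text
[[ 0.7168715  -0.11288577  0.119     ]
 [ 0.73398128 -0.25185487  0.119     ]
 [ 0.6064063  -0.26665684  0.119     ]
 [ 0.58989455 -0.12937159  0.119     ]] [ 0.66178841 -0.19019227  0.119     ]
sizes [np.float64(0.1400184152874368), np.float64(0.13827464663423703), np.float64(0.12804267964312274), np.float64(0.1284308148093397)] yaw [np.float64(0.12250283785834908), np.float64(0.11969834348683897)] [np.float64(0.129110977613106), np.float64(0.11550917367699667)]
0.12170533315882268
ptr,clip,grip local [[-0.12063935  0.04883289]
 [-0.18591908  0.05560975]
 [-0.12056309  0.00204335]]
scoop [[0.5264854  0.24670312 0.038     ]
 [0.41150651 0.33501473 0.04      ]
 [0.48901789 0.27458514 0.04      ]]
yaw 0.9158316082048158 0.14499340276302797
0.04674635008877949
peg,timer,tin [[ 0.45771344  0.06538269  0.012     ]
 [ 0.53087211 -0.35733615  0.049     ]
 [ 0.43096573 -0.32041897  0.029     ]]
table z 0.0005586678237081109
1.1884404067835388
```

```bash
T="[0.541,-0.657,0.08,0,0,-2.054,1]"; python3 -m jog '[[0.541,-0.657,0.08,0,0,-2.054,1],[0.541,-0.657,0.08,0,0,-2.054,1],[0.541,-0.657,0.08,0,0,-2.054,1],[0.541,-0.657,0.08,0,0,-2.054,1],[0.541,-0.657,0.08,0,0,-2.054,1],[0.541,-0.657,0.08,0,0,-2.054,1],[0.541,-0.657,0.08,0,0,-2.054,1],[0.541,-0.657,0.08,0,0,-2.054,1],[0.541,-0.657,0.08,0,0,-2.054,1],[0.541,-0.657,0.08,0,0,-2.054,1]]'
cat >> h.py <<'E'
def st(tp=None,yaw=None,log=True):
    o=get_obs(); w,x,y,z=o['eef_rot']; r=R.from_quat([x,y,z,w]); M=r.as_matrix()
    if log: open('log.txt','a').write(repr(np.r_[o['q'],o['eef_pos'],o['eef_rot']].tolist())+'\n')
    print('t',round(o['time_s'],2),'q',o['q'].round(3),'p',o['eef_pos'].round(4),'yawY',np.arctan2(M[1,1],M[0,1]).round(4),'z',M[:,2].round(3),'F',o['wrist_force'].round(1),'open',round(o['opening'],3),'g',round(o['grasp_force'],1))
    if tp is not None: print('go',r.inv().apply(np.array(tp)-o['eef_pos']).round(4))
E
python3 -c "
from h import *
st([.459,.299,.12])"
```

```text
time_s: 1.35
eef_pos: [0.3994, 0.0797, 0.1728]
eef_rot: [0.001, 0.405, 0.914, 0.0]
wrist_force: [1.8, -0.9, 0.1]
opening: 1.0
grasp_force: 0.0
t 1.35 q [-0.096 -0.15   2.067 -0.     1.224 -0.834] p [0.3994 0.0797 0.1728] yawY 0.7373 z [ 0.001 -0.    -1.   ] F [ 1.8 -0.9  0.1] open 1.0 g 0.0
go [0.1223 0.1915 0.0528]
```

```bash
python3 -m jog '[[0.122,0.191,0.053,0,0,-0.173,1],[0.122,0.191,0.053,0,0,-0.173,1],[0.122,0.191,0.053,0,0,-0.173,1],[0.122,0.191,0.053,0,0,-0.173,1],[0.122,0.191,0.053,0,0,-0.173,1],[0.122,0.191,0.053,0,0,-0.173,1]]' | tail -1; python3 -c "
from h import *
st([.459,.299,.012])"
```

```text
grasp_force: 0.0
t 2.1 q [ 0.354  0.247  1.772 -0.     1.124 -0.55 ] p [0.4594 0.2954 0.1193] yawY 0.9045 z [-0.001 -0.001 -1.   ] F [-0.8  0.2  0. ] open 0.993 g 0.0
go [0.0024 0.0027 0.1073]
```

```bash
python3 -m jog '[[0,0,0.05,0,0,-0.005,1],[0,0,0.09,0,0,-0.005,1],[0,0,0.107,0,0,-0.005,1],[0,0,0.107,0,0,-0.005,0.6],[0,0,0.107,0,0,-0.005,0.3],[0,0,0.107,0,0,-0.005,0],[0,0,0.107,0,0,-0.005,0],[0,0,0.107,0,0,-0.005,0],[0,0,0.107,0,0,-0.005,0],[0,0,0.107,0,0,-0.005,0]]' | tail -1; python3 -c "
from h import *
st()"; python3 -m jog '[[0,0,0,0,0,0,0],[0,0,0,0,0,0,0]]' | tail -1; python3 -c "
from h import *
st()
im,d=optics.camera('wrist'); cv2.imwrite('pics/w1.png',im)"
```

```text
grasp_force: 62.7
t 3.35 q [ 0.355  0.419  1.806  0.     0.915 -0.554] p [0.4606 0.2963 0.0136] yawY 0.9092 z [ 0.001  0.001 -1.   ] F [-0.9  0.2  6.7] open 0.128 g 62.7
grasp_force: 62.7
t 3.6 q [ 0.355  0.419  1.806  0.     0.915 -0.554] p [0.4606 0.2963 0.0136] yawY 0.9092 z [ 0.001  0.    -1.   ] F [-1.1 -0.8  6. ] open 0.124 g 62.7
```

View pics/w1.png

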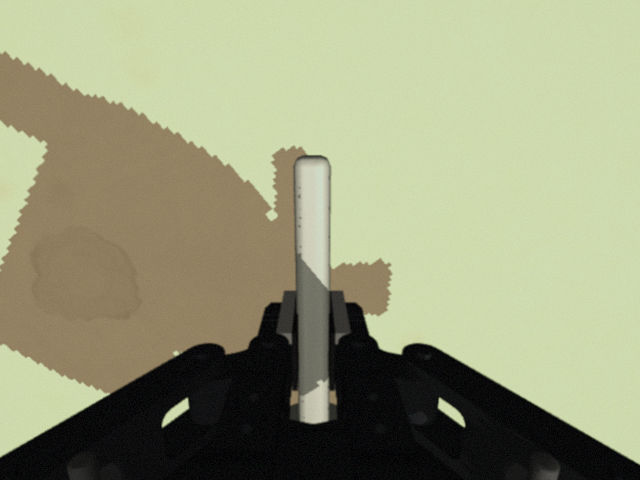

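The gripper holds the handle centred, with the handle vertical in the image at x≈312 and its end at y≈157. I'll lift and add a small roll to learn the wrist geometry.

```bash
python3 -m jog '[[0,0,-0.02,0,0,0,0],[0,0,-0.06,0,0,0,0],[0,0,-0.1,0,0,0,0],[0,0,-0.14,0,0,0,0],[0,0,-0.18,0,0,0,0],[0,0,-0.22,0,0,0,0],[0,0,-0.22,0.05,0,0,0],[0,0,-0.22,0.15,0,0,0],[0,0,-0.22,0.25,0,0,0],[0,0,-0.22,0.25,0,0,0]]'|tail -2; python3 - <<'E'
from h import *
st()
from scipy.optimize import least_squares
import ast
D=np.array([[-1.35030221e+00,1.81477645e-01,1.60791161e+00,0,1.35377991,-2.06332377e-01,.23792401,-.52292395,.23046637,-7.88166872e-04,.977312957,.211798871,-1.48e-5]]+[ast.literal_eval(l) for l in open('log.txt')])
Rz=lambda a:R.from_euler('z',a); Ry=lambda a:R.from_euler('y',a)
def fk(q,p):
    h,r0,d,a,e,b,f,c=p
    r=Rz(q[0]); x=np.array([0,0,h])+r.apply([r0,d,0]); r=r*Ry(q[1]); x=x+r.apply([e,0,a]); r=r*Ry(q[2]); x=x+r.apply([f,0,b]); 
    r=r*Rz(q[3])*Ry(q[4])*Rz(q[5]); x=x+r.apply([0,0,c]); return x,r
def qr(v): return R.from_quat([v[1],v[2],v[3],v[0]])
# constant tool offset rot from first sample
r0=fk(D[0,:6],[0]*8)[1]; off=r0.inv()*qr(D[0,9:]); print(off.as_euler('xyz'),np.array([ (fk(r[:6],[0]*8)[1]*off*qr(r[9:]).inv()).magnitude() for r in D]).round(4))
def res(p): return np.concatenate([fk(r[:6],p)[0]-r[6:9] for r in D]+[.005*(p-p0)])
p0=np.array([.3,0,.118,.4,0,.4,0,.25]); s=least_squares(res,p0); print(s.x.round(4),np.abs(s.fun[:-8]).max()); np.save('kp.npy',s.x)
E
```

```text
opening: 0.126
grasp_force: 61.6
t 4.9 q [ 0.424  0.294  1.491 -0.115  1.581 -0.474] p [0.4598 0.2965 0.231 ] yawY 0.9105 z [-0.154 -0.196 -0.968] F [-0.4  0.7 -1.7] open 0.126 g 61.6
[ 3.77075045e-06 -1.80511177e-05  1.57079225e+00] [0. 0. 0. 0. 0. 0.]
[0.3133 0.     0.1178 0.4382 0.     0.5145 0.0854 0.3188] 1.5787197924055363e-05
```

```bash
cat > kin.py <<'E'
import numpy as np
from scipy.optimize import least_squares
from scipy.spatial.transform import Rotation as R
kp=np.load('kp.npy')
lo=np.array([-2.99,-.89,.3,-1.14,0,-3.12]);hi=np.array([2.99,2.07,2.58,4.28,2.63,3.12])
Rz=lambda a:R.from_euler('z',a); Ry=lambda a:R.from_euler('y',a)
def fk(q,p=kp,all=False):
    h,r0,d,a,e,b,f,c=p
    r=Rz(q[0]); x=np.array([0,0,h])+r.apply([r0,d,0]); r=r*Ry(q[1]); x=x+r.apply([e,0,a]); E=x; r=r*Ry(q[2]); x=x+r.apply([f,0,b]); W=x
    r=r*Rz(q[3])*Ry(q[4])*Rz(q[5]); x=x+r.apply([0,0,c]); r=r*Rz(np.pi/2); return (x,r,E,W) if all else (x,r)
def ik(x,r,q0):
    def f(q):
        X,Q=fk(q); return np.r_[(X-x)*5,(Q.inv()*r).as_rotvec()]
    s=least_squares(f,np.clip(q0,lo+1e-3,hi-1e-3),bounds=(lo,hi)); return s.x,np.abs(s.fun).max()
TS=np.array([0,.0825,.0136])           # TCP in scoop frame
TM=R.from_matrix(np.array([[0,1,0],[1,0,0],[0,0,-1]]).T) # tool axes in scoop: x=y,y=x,z=-z
def scoop_tool(o,rs): return np.asarray(o)+rs.apply(TS), rs*TM
E
python3 - <<'E'
from kin import *
q0=np.array([.424,.294,1.491,-.115,1.581,-.474])
C=np.array([.662,-.190,.119]); 
for sg in (1,-1):
  for psi in np.arange(0,6.28,.35):   # handle direction angle ; scoop yaw=psi-pi/2
    out=[];best=None
    for qi in ([-.3,.5,1.4,0,1.2,psi],[-.3,.5,1.4,0,1.2,0],[-.3,.5,1.4,0,1.2,-1.5],[-.3,.5,1.4,0,1.2,1.5]):
      q=np.array(qi); q[5]=np.clip(q[5],-3,3); ok=[]
      for th in np.arange(0,1.58,.196):
        rs=Rz(psi-np.pi/2)*Ry(sg*th); lip=np.array([sg*.046,0,.038]); m=Rz(psi-np.pi/2).apply([sg,0,0])
        k=th/1.57; L=C-.015*m+[0,0,.03+.05*(1-k)]
        x,r=scoop_tool(L-rs.apply(lip),rs); qn,e=ik(x,r,q); ok.append((e,np.abs(qn-q).max())); q=qn
        if e>.01: break
      n=len(ok)-(ok[-1][0]>.01)
      if best is None or n>best[0]: best=(n,q.round(2),max(d for _,d in ok[1:]) if len(ok)>1 else 0,fk(q,all=True)[2:])
    print(sg,round(psi,2),best[0],best[1],round(best[2],2),[v.round(2) for v in best[3]])
E
```

```text
1 0.0 9 [-0.7   1.25  0.66  1.29  2.22  1.13] 0.18 [array([ 0.39, -0.18,  0.45]), array([ 0.74, -0.47,  0.2 ])]
1 0.35 9 [-0.6   1.44  0.3   1.33  2.49  1.28] 0.26 [array([ 0.43, -0.15,  0.37]), array([ 0.83, -0.42,  0.2 ])]
1 0.7 7 [-0.5   1.37  0.3   0.91  2.62  0.93] 0.23 [array([ 0.43, -0.1 ,  0.4 ]), array([ 0.88, -0.34,  0.26])]
1 1.05 6 [-0.38  1.27  0.37  0.28  2.63  0.3 ] 0.24 [array([ 0.43, -0.05,  0.44]), array([ 0.9 , -0.24,  0.32])]
1 1.4 7 [-0.28  1.24  0.48 -0.28  2.63 -0.29] 0.23 [array([ 0.43, -0.  ,  0.46]), array([ 0.91, -0.14,  0.3 ])]
1 1.75 8 [-0.18  1.33  0.49 -0.99  2.63 -0.94] 0.23 [array([0.44, 0.04, 0.42]), array([ 0.91, -0.04,  0.21])]
1 2.1 9 [-0.11  1.21  0.75 -1.1   2.41 -0.97] 0.18 [array([0.42, 0.07, 0.47]), array([0.86, 0.02, 0.2 ])]
1 2.45 8 [-0.06  1.01  1.08 -1.14  2.09 -0.91] 0.2 [array([0.38, 0.1 , 0.54]), array([0.78, 0.07, 0.21])]
1 2.8 7 [-0.06  0.74  1.4  -1.14  1.69 -0.94] 0.21 [array([0.3 , 0.1 , 0.64]), array([0.69, 0.08, 0.29])]
1 3.15 6 [-0.14  0.48  1.65 -1.14  1.25 -1.14] 0.25 [array([0.22, 0.09, 0.7 ]), array([0.6 , 0.03, 0.36])]
1 3
[... 2193 characters left out ...]
), array([ 0.75, -0.46,  0.23])]
-1 4.2 7 [-0.56  1.21  0.53 -0.09  2.63  3.05] 0.23 [array([ 0.41, -0.12,  0.47]), array([ 0.83, -0.38,  0.3 ])]
-1 4.55 7 [-0.44  1.34  0.32 -0.74  2.63  2.38] 0.23 [array([ 0.44, -0.07,  0.41]), array([ 0.89, -0.29,  0.28])]
-1 4.9 7 [-0.34  1.37  0.3  -1.06  2.48  2.05] 0.22 [array([ 0.44, -0.03,  0.4 ]), array([ 0.92, -0.2 ,  0.27])]
-1 5.25 7 [-0.26  1.32  0.37 -1.14  2.26  1.95] 0.19 [array([0.44, 0.  , 0.42]), array([ 0.92, -0.12,  0.27])]
-1 5.6 7 [-0.18  1.16  0.65 -1.14  1.97  1.97] 0.19 [array([0.42, 0.04, 0.49]), array([ 0.89, -0.04,  0.28])]
-1 5.95 7 [-0.12  1.    0.9  -1.14  1.69  1.95] 0.2 [array([0.38, 0.07, 0.55]), array([0.84, 0.02, 0.31])]
```

```bash
cat > plan.py <<'E'
from kin import *
C=np.array([.662,-.190,.119]); psi=5.0; ry=Rz(psi-np.pi/2); m=ry.apply([1,0,0]); lip=np.array([.046,0,.038])
L=C-.015*m+[0,0,.03]; rs1=ry*Ry(1.57); X1,R1=scoop_tool(L-rs1.apply(lip),rs1)
X0,R0=scoop_tool([C[0]-.05*m[0],C[1]-.05*m[1],.217],ry)
E
python3 - <<'E'
from plan import *
from h import st
q=np.array([.424,.294,1.491,-.115,1.581,-.474]); 
# transit: yaw .91 -> .91-3.764
xs=np.array([.4598,.2965,.231])
for k in np.linspace(0,1,13):
    qn,e=ik(xs+(X0-xs)*k,Rz(.91-np.pi/2-3.764*k)*TM if 0 else Rz(.91-3.764*k)*TM,q); q=qn; print(k.round(2),q.round(2),round(e,4))
print('X0',X0,'X1',X1)
for k in np.linspace(0,1,9):
    rs=ry*Ry(1.57*k); x=X0+(X1-X0)*k; q,e=ik(x,rs*TM,q); o=x-(rs).apply(TS); print(k.round(2),q.round(2),round(e,4),'lip-L',(o+rs.apply(lip)-L).round(3),'low',(o+rs.apply([.026,0,0]))[2].round(3))
st()
E
```

```text
0.0 [ 0.36  0.12  1.68 -0.    1.34 -0.55] 0.0
0.08 [ 0.26  0.11  1.69  0.    1.34 -0.34] 0.0
0.17 [ 0.17  0.11  1.68  0.    1.34 -0.12] 0.0
0.25 [0.08 0.13 1.67 0.   1.35 0.11] 0.0
0.33 [-0.01  0.15  1.64  0.    1.35  0.34] 0.0
0.42 [-0.09  0.19  1.6   0.    1.35  0.57] 0.0
0.5 [-0.16  0.23  1.55  0.    1.36  0.81] 0.0
0.58 [-0.23  0.28  1.49  0.    1.37  1.05] 0.0
0.67 [-0.29  0.34  1.42  0.    1.39  1.31] 0.0
0.75 [-0.35  0.4   1.33  0.    1.41  1.56] 0.0
0.83 [-0.4   0.47  1.24  0.    1.44  1.83] 0.0
0.92 [-0.45  0.55  1.13  0.    1.47  2.09] 0.0
1.0 [-0.49  0.63  1.    0.    1.51  2.37] 0.0
X0 [ 0.73334834 -0.25492814  0.2306    ] X1 [ 0.72321887 -0.25792457  0.19498056]
0.0 [-0.49  0.63  1.   -0.    1.51  2.37] 0.0 lip-L [-0.011 -0.003  0.106] low 0.217
0.12 [-0.55  0.52  1.19  0.15  1.3   2.28] 0.0 lip-L [-0.016 -0.005  0.092] low 0.208
0.25 [-0.62  0.44  1.35  0.34  1.13  2.13] 0.0 lip-L [-0.019 -0.006  0.078] low 0.199
0.38 [-0.69  0.38  1.5   0.58  0.99  1.91] 0.0 lip-L [-0.02  -0.006  0.063] low 0.191
0.5 [-0.76  0.36  1.62  0.88  0.91  1.63] 0.0 lip-L [-0.019 -0.006  0.049] low 0.185
0.62 [-0.82  0.39  1.71  1.2   0.92  1.31] 0.0 lip-L [-0.017 -0.005  0.035] low 0.179
0.75 [-0.87  0.45  1.78  1.48  1.01  1.02] 0.0 lip-L [-0.013 -0.004  0.022] low 0.175
0.88 [-0.9   0.56  1.8   1.7   1.16  0.8 ] 0.0 lip-L [-0.007 -0.002  0.01 ] low 0.171
1.0 [-0.91  0.69  1.78  1.87  1.34  0.64] 0.0 lip-L [ 0. -0.  0.] low 0.169
t 4.9 q [ 0.424  0.294  1.491 -0.115  1.581 -0.474] p [0.4598 0.2965 0.231 ] yawY 0.9105 z [-0.154 -0.196 -0.968] F [-0.4  0.7 -1.7] open 0.126 g 61.6
```

```bash
python3 -m jog '[[0,0,0,-0.12,0,0,0],[0,0,0,-0.25,0,0,0]]'|tail -1;  python3 -m jog '[[-0.01,-0.005,0,0,0,0.08,0],[-0.04,-0.018,0,0,0,0.25,0],[-0.07,-0.033,0,0,0,0.43,0],[-0.1,-0.048,0,0,0,0.6,0],[-0.13,-0.063,0,0,0,0.78,0],[-0.16,-0.078,0,0,0,0.96,0],[-0.19,-0.092,0,0,0,1.14,0],[-0.22,-0.106,0,0,0,1.32,0],[-0.25,-0.12,0,0,0,1.5,0],[-0.277,-0.134,0,0,0,1.68,0]]'|tail -1; python3 - <<'E'
from h import *; from plan import *
st(X0)
o=get_obs(); w,x,y,z=o['eef_rot']; print((R.from_quat([x,y,z,w]).inv()*R0).as_rotvec())
E
```

```text
grasp_force: 61.6
grasp_force: 61.6
t 6.4 q [-1.680e-01  2.260e-01  1.551e+00  1.000e-03  1.364e+00  6.100e-01] p [0.5961 0.0188 0.2326] yawY -0.7775 z [ 0.001  0.001 -1.   ] F [ 0.3  0.6 -1.4] open 0.128 g 61.6
go [-0.0989  0.2898  0.0021]
[-1.11924321e-03 -1.44540106e-03  2.07652669e+00]
```

```bash
python3 -m jog '[[-0.01,0.029,0,0,0,0.18,0],[-0.02,0.058,0,0,0,0.36,0],[-0.03,0.087,0,0,0,0.54,0],[-0.04,0.116,0,0,0,0.72,0],[-0.05,0.145,0,0,0,0.9,0],[-0.06,0.174,0,0,0,1.08,0],[-0.07,0.203,0,0,0,1.26,0],[-0.08,0.232,0,0,0,1.44,0],[-0.087,0.255,0,0,0,1.62,0],[-0.093,0.27,0,0,0,1.76,0]]'|tail -1; python3 - <<'E'
from h import *; from plan import *
st(X0)
o=get_obs(); w,x,y,z=o['eef_rot']; print((R.from_quat([x,y,z,w]).inv()*R0).as_rotvec())
E
```

```text
grasp_force: 61.5
t 7.65 q [-0.47   0.597  1.05   0.     1.494  2.067] p [ 0.7248 -0.2362  0.2323] yawY -2.5369 z [ 0.001  0.    -1.   ] F [-0.6  1.4 -1.1] open 0.13 g 61.5
go [0.0202 0.0036 0.0017]
[-8.16669182e-04 -2.73036614e-04  3.17036750e-01]
```

```bash
python3 -m jog '[[0.012,0.002,0,0,0,0.16,0],[0.02,0.003,0,0,0,0.317,0],[0.02,0.003,0,0,0,0.317,0]]'|tail -1; python3 - <<'E'
from h import *; from plan import *
st(X0)
o=get_obs(); w,x,y,z=o['eef_rot']; r=R.from_quat([x,y,z,w]);print((r.inv()*R0).as_rotvec())
print('X1 in tool',r.inv().apply(X1-o['eef_pos']),(r.inv()*R1).as_rotvec())
im,_=optics.camera('top'); im2,_=optics.camera('side')
c=np.hstack([cv2.resize(im[100:300,300:560],(520,400)),cv2.resize(im2[120:400,200:480],(280,280)).repeat(1,0)[:400] if 0 else np.vstack([im2[150:400,230:510],np.zeros((150,280,3),np.uint8)])]); cv2.imwrite('pics/c2.png',c)
E
```

```text
grasp_force: 61.5
t 8.03 q [-0.485  0.631  0.999  0.     1.511  2.362] p [ 0.7335 -0.2537  0.2323] yawY -2.8475 z [ 0.  0. -1.] F [ 0.1 -0.2 -2.8] open 0.125 g 61.5
go [0.0011 0.0006 0.0017]
[-3.58611611e-04  8.40296638e-05  6.43632916e-03]
X1 in tool [0.00106629 0.01112703 0.03731711] [1.56963548 0.00511828 0.00499033]
```

View pics/c2.png

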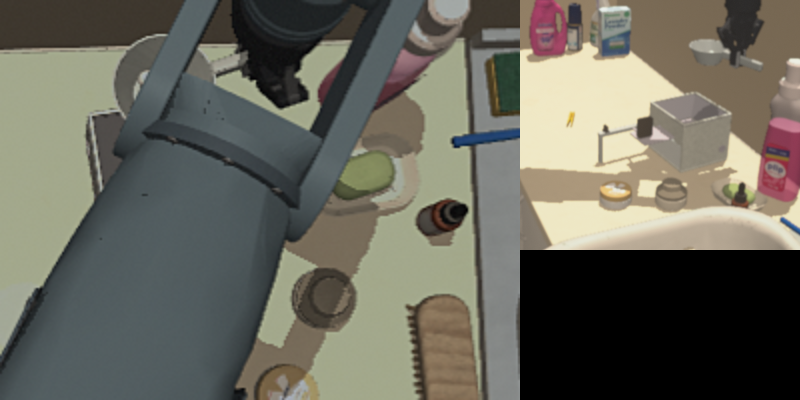

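The scoop hangs over the tray's back left part with all clear. In the side inset, bowl and handle are above the box and away from the bottle. Now I'll roll to pour.

```bash
python3 -m jog '[[0,0.001,0.004,0.157,0,0,0],[0,0.002,0.008,0.314,0,0,0],[0,0.003,0.011,0.471,0,0,0],[0,0.004,0.015,0.628,0,0,0],[0,0.006,0.019,0.785,0,0,0],[0,0.007,0.022,0.942,0,0,0],[0,0.007,0.024,1.02,0,0,0],[0,0.008,0.026,1.1,0,0,0],[0,0.008,0.028,1.18,0,0,0],[0.001,0.009,0.03,1.26,0,0,0]]'|tail -1; python3 - <<'E'
from h import *; from plan import *
st(X1)
o=get_obs(); w,x,y,z=o['eef_rot']; r=R.from_quat([x,y,z,w]);print((r.inv()*R1).as_rotvec())
E
```

```text
grasp_force: 61.8
t 9.38 q [-0.884  0.491  1.789  1.579  1.075  0.918] p [ 0.7254 -0.2562  0.2031] yawY -2.8345 z [ 0.912  0.275 -0.304] F [-0.2  0.3 -1.6] open 0.13 g 61.8
go [ 0.001   0.0085 -0.    ]
[0.30825765 0.00572682 0.00513086]
```

```bash
python3 -m jog '[[0,0.002,0,0.08,0,0,0],[0,0.004,0,0.16,0,0,0],[0,0.006,0,0.23,0,0,0],[0,0.008,0,0.31,0,0,0],[0,0.008,0,0.33,0,0,0],[0,0.008,0,0.33,0,0,0],[0,0.008,0,0.33,0,0,0],[0,0.008,0,0.33,0,0,0]]'|tail -1; python3 - <<'E'
from h import *
st()
im,_=optics.camera('top'); im2,_=optics.camera('side')
cv2.imwrite('pics/c3.png',np.vstack([cv2.resize(im[130:250,330:530],(800,480)),np.zeros((0,800,3),np.uint8)]) if 0 else np.hstack([cv2.resize(im[130:300,330:480],(450,510)),cv2.resize(im2[150:420,270:460],(350,510))]))
E
```

```text
grasp_force: 61.9
t 10.38 q [-0.914  0.702  1.776  1.873  1.366  0.627] p [ 0.7236 -0.2573  0.1962] yawY 0.1927 z [0.957 0.29  0.019] F [-0.3 -0.1 -1.2] open 0.124 g 61.9
```

View pics/c3.png

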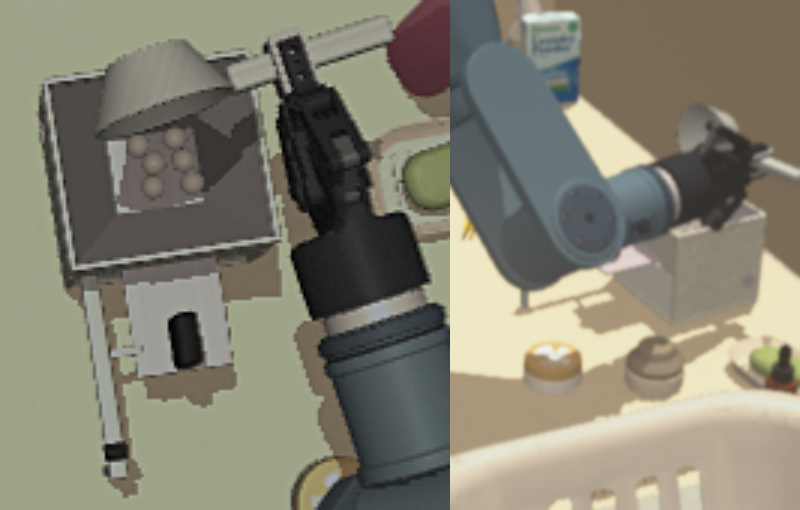

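All six tablets lie on the shut shutter in the tray throat (around (165,160) in the picture), and the scoop is empty. Next I'll roll it back, retreat and stand it on the free worktop to the left.

```bash
python3 -m jog '[[0,-0.01,-0.001,-0.15,0,0,0],[0,-0.02,-0.002,-0.32,0,0,0],[0,-0.025,-0.004,-0.5,0,0,0],[0,-0.03,-0.006,-0.68,0,0,0],[0,-0.035,-0.007,-0.86,0,0,0],[0,-0.038,-0.008,-1.04,0,0,0],[0,-0.04,-0.009,-1.22,0,0,0],[0,-0.04,-0.01,-1.4,0,0,0],[0,-0.04,-0.01,-1.59,0,0,0],[0,-0.04,-0.01,-1.59,0,0,0]]'|tail -1; python3 - <<'E'
from h import *; from plan import *
st([.55,.2825,.236])
o=get_obs(); w,x,y,z=o['eef_rot']; r=R.from_quat([x,y,z,w]);print((r.inv()*(R0)).as_rotvec())
E
```

```text
grasp_force: 61.6
t 11.72 q [-5.020e-01  5.930e-01  1.054e+00  1.000e-03  1.496e+00  2.342e+00] p [ 0.7148 -0.2581  0.2331] yawY -2.8445 z [-0.001  0.002 -1.   ] F [ 0.9 -0.1 -2.2] open 0.127 g 61.6
go [-0.5652 -0.0007 -0.0019]
[0.00087148 0.00184775 0.00952186]
```

```bash
python3 -m jog '[[-0.02,0,0,0,0,-0.15,0],[-0.06,0,0,0,0,-0.33,0],[-0.11,0,0,0,0,-0.51,0],[-0.16,0,0,0,0,-0.69,0],[-0.21,0,0,0,0,-0.87,0],[-0.26,0,0,0,0,-1.05,0],[-0.31,0,0,0,0,-1.23,0],[-0.36,0,0,0,0,-1.41,0],[-0.41,0,0,0,0,-1.59,0],[-0.46,0,0,0,0,-1.77,0]]'|tail -1; python3 - <<'E'
from h import *
st([.55,.2825,.05])
E
```

```text
grasp_force: 61.6
t 12.97 q [0.106 0.244 1.524 0.003 1.371 1.179] p [0.5785 0.1809 0.2351] yawY -1.0734 z [ 0.002  0.003 -1.   ] F [-0.7  0.5 -1.6] open 0.127 g 61.6
go [ 0.0229 -0.1026  0.1853]
```

```bash
python3 -m jog '[[0.01,-0.04,0,0,0,-0.18,0],[0.015,-0.07,0,0,0,-0.36,0],[0.02,-0.09,0,0,0,-0.54,0],[0.023,-0.103,0,0,0,-0.72,0],[0.023,-0.103,0.04,0,0,-0.9,0],[0.023,-0.103,0.08,0,0,-1.073,0],[0.023,-0.103,0.12,0,0,-1.073,0],[0.023,-0.103,0.16,0,0,-1.073,0],[0.023,-0.103,0.185,0,0,-1.073,0],[0.023,-0.103,0.185,0,0,-1.073,0]]'|tail -1; python3 - <<'E'
from h import *
st([.55,.2825,.015])
E
```

```text
grasp_force: 61.7
t 14.22 q [0.279 0.488 1.613 0.002 1.045 0.285] p [0.5489 0.2802 0.0479] yawY -0.0069 z [-0.004  0.001 -1.   ] F [-0.3 -0.  -0.3] open 0.125 g 61.7
go [0.0023 0.0012 0.0329]
```

```bash
python3 -m jog '[[0,0,0.01,0,0,0,0],[0,0,0.02,0,0,0,0],[0,0,0.028,0,0,0,0],[0,0,0.031,0,0,0,0],[0,0,0.031,0,0,0,0]]'|tail -1; python3 - <<'E'
from h import *
st()
E
```

```text
grasp_force: 61.7
t 14.85 q [0.281 0.536 1.613 0.    0.993 0.286] p [0.5513 0.2816 0.0187] yawY -0.0049 z [-0. -0. -1.] F [-0.1  0.2 -0. ] open 0.13 g 61.7
```

```bash
python3 -m jog '[[0,0,0.002,0,0,0,0],[0,0,0.004,0,0,0,0],[0,0,0.004,0,0,0,0]]'|tail -4; python3 - <<'E'
from h import *
st()
im,_=optics.camera('side'); cv2.imwrite('pics/s4.png',cv2.resize(im[200:300,200:350],(750,500),interpolation=cv2.INTER_CUBIC))
E
```

```text
eef_rot: [-0.0, 0.709, 0.705, -0.0]
wrist_force: [-0.5, 0.5, -0.3]
opening: 0.126
grasp_force: 61.7
t 15.22 q [0.281 0.542 1.614 0.    0.987 0.286] p [0.5514 0.2816 0.0148] yawY -0.005 z [-0. -0. -1.] F [-0.5  0.5 -0.3] open 0.126 g 61.7
```

```bash
python3 -m jog '[[0,0,0.001,0,0,0,0],[0,0,0.001,0,0,0,0]]'|grep -E 'force|pos';python3 -m jog '[[0,0,0.001,0,0,0,0],[0,0,0.001,0,0,0,0]]'|grep -E 'force|pos'
```

```text
eef_pos: [0.5516, 0.2816, 0.0142]
wrist_force: [0.1, -0.2, -1.7]
grasp_force: 62.0
eef_pos: [0.5518, 0.2818, 0.0137]
wrist_force: [-2.0, 1.0, 5.3]
grasp_force: 62.6
```

```bash
python3 -m jog '[[0,0,0,0,0,0,0.3],[0,0,0,0,0,0,0.6],[0,0,0,0,0,0,0.8],[0,0,-0.02,0,0,0,0.8],[0,0,-0.06,0,0,0,0.8],[0,0,-0.12,0,0,0,0.8],[0,0,-0.18,0,0,0,0.8],[0,0,-0.2,0,0,0,0.8]]'|grep -E 'force|pos'; python3 - <<'E'
from h import *
yaw=.1217; c=np.array([.662,-.190]); ex=np.array([np.cos(yaw),np.sin(yaw)])
g=c-.120*ex; print('grip',g)
st([*g,.22])
E
```

```text
eef_pos: [0.5539, 0.2824, 0.2199]
wrist_force: [0.3, -0.3, -0.1]
grasp_force: 0.0
grip [ 0.54288756 -0.20456798]
t 16.77 q [0.281 0.286 1.503 0.    1.343 0.286] p [0.5539 0.2824 0.2199] yawY -0.0048 z [ 0.009  0.003 -1.   ] F [ 0.3 -0.3 -0.1] open 0.803 g 0.0
go [-0.487  -0.0086 -0.0015]
```

```bash
python3 -m jog '[[-0.05,0,0,0,0,-0.18,0.5],[-0.1,0,0,0,0,-0.36,0.5],[-0.15,0,0,0,0,-0.54,0.5],[-0.2,0,0,0,0,-0.72,0.5],[-0.26,0,0,0,0,-0.9,0.5],[-0.32,-0.004,0,0,0,-1.08,0.5],[-0.38,-0.006,0,0,0,-1.26,0.5],[-0.43,-0.008,0,0,0,-1.44,0.5],[-0.47,-0.009,0,0,0,-1.61,0.5],[-0.487,-0.009,0,0,0,-1.697,0.5]]'|tail -1;python3 -m jog '[[0,0,0,0,0,0,0.5],[0,0,0,0,0,0,0.5]]'|tail -1; python3 - <<'E'
from h import *
st([.5429,-.2046,.080])
im,d=optics.camera('top'); cv2.imwrite('pics/top5.png',im)
im,d=optics.camera('wrist'); cv2.imwrite('pics/w5.png',im); np.save('w5.npy',d); import pickle; pickle.dump(intr('wrist'),open('w5.pkl','wb'))
E
```

```text
grasp_force: 0.0
grasp_force: 0.0
t 18.27 q [-0.568  0.203  1.619  0.     1.32  -2.258] p [ 0.5399 -0.2044  0.2129] yawY 1.6904 z [-0.     0.001 -1.   ] F [-0.6 -0.1 -0.7] open 0.499 g 0.0
go [-0.003  -0.0006  0.1329]
```

View pics/w5.png

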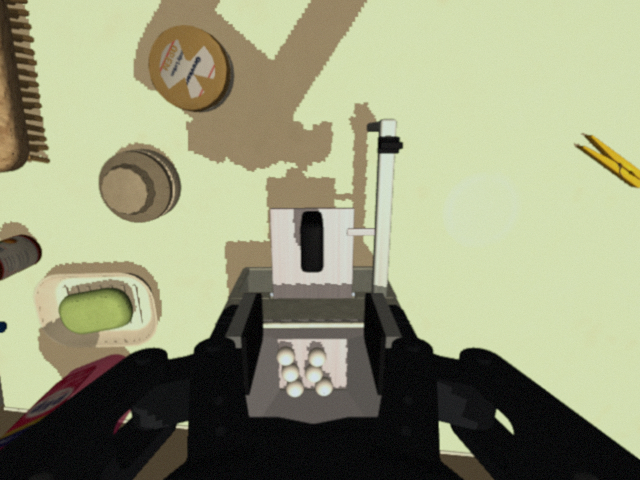

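The wrist view shows all six tablets on the shutter, the grip at about (312,240), the pointer bar at row ≈232 with its tip near x=373, and the clip at (390,145). I'll enlarge for the mark.

```bash
python3 - <<'E'
import cv2
im=cv2.imread('pics/w5.png')
cv2.imwrite('pics/w5c.png',cv2.resize(im[110:270,290:430],None,fx=3.75,fy=3.75,interpolation=cv2.INTER_CUBIC))
E
```

```text
(no output)
```

View pics/w5c.png

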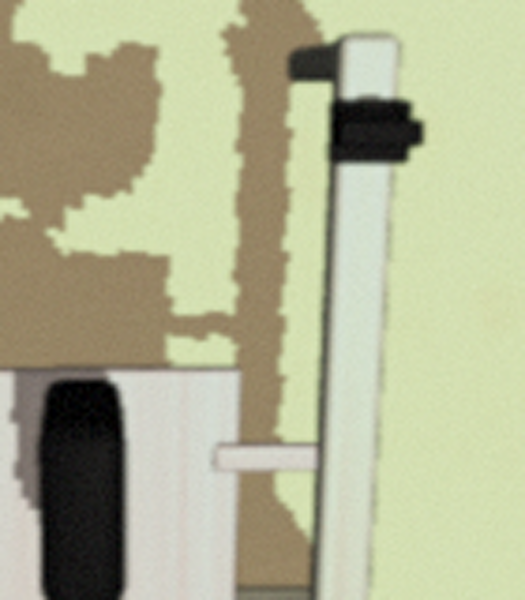

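The crop (scale 3.75) shows the clip foot from row 101 to 161, its blade end at (418,132), and the pointer bar at rows 445–470 with its centre near (300,457).

```bash
python3 - <<'E'
from h import *; import pickle
P=pickle.load(open('w5.pkl','rb'))
K,D,V=P; print('cam',-V[:3,:3].T@V[:3,3])
L=lambda p:np.array(p)/3.75+[290,110]-.37
yaw=.1217;c=np.array([.662,-.190]);Ri=np.array([[np.cos(yaw),np.sin(yaw)],[-np.sin(yaw),np.cos(yaw)]])
f=lambda p,z:((at_z('wrist',L(p),z,P)[:,:2]-c)@Ri.T).round(4)
print('foot',f([[365,101],[365,161],[365,131]],.078)); print('blade',f([[418,120],[418,145],[418,132]],.090)); print('ptr',f([[300,445],[300,470],[300,457],[318,457]],[.074]))
print('grip top l/r/front/back',f([[42,480],[122,480],[82,378]],.118))
d=np.load('w5.npy'); 
for p in ([365,131],[405,131],[418,132],[300,457],[82,480],[350,300]):
    u=L(p); X=at_depth('wrist',[u],d[int(round(u[1])),int(round(u[0]))],P)[0]; print(p,(X[:2]-c)@Ri.T,X[2])
E
```

```text
cam [ 0.46761765 -0.21185994  0.35606636]
foot [[-0.1927  0.0555]
 [-0.1814  0.0562]
 [-0.1871  0.0559]]
blade [[-0.1894  0.0633]
 [-0.1849  0.0636]
 [-0.1873  0.0634]]
ptr [[-0.1231  0.0466]
 [-0.1177  0.0468]
 [-0.1205  0.0467]
 [-0.1205  0.0505]]
grip top l/r/front/back [[-0.128  -0.0062]
 [-0.128   0.0081]
 [-0.1465  0.001 ]]
[365, 131] [-0.18745648  0.05347941] 0.09022492245312783
[405, 131] [-0.18743423  0.06115273] 0.08914573236275389
[418, 132] [-0.18729581  0.06330732] 0.09037434223406667
[300, 457] [-0.12022879  0.04688164] 0.0728374257793132
[82, 480] [-0.12802638  0.00098656] 0.11809776423273832
[350, 300] [-0.15395608  0.05501965] 0.07625149090608192
```

```bash
python3 -m jog '[[-0.003,0,0.05,0,0,0,0.5],[-0.003,0,0.09,0,0,0,0.5],[-0.003,0,0.12,0,0,0,0.5],[-0.003,0,0.132,0,0,0,0.5],[-0.003,0,0.132,0,0,0,0.3],[-0.003,0,0.132,0,0,0,0],[-0.003,0,0.132,0,0,0,0],[-0.003,0,0.132,0,0,0,0],[-0.003,0,0.132,0,0,0,0],[-0.003,0,0.132,0,0,0,0]]'|tail -1; python3 - <<'E'
from h import *
st([.5429,-.2046,.080])
E
```

```text
grasp_force: 59.8
t 19.62 q [-5.650e-01  3.680e-01  1.702e+00  1.000e-03  1.071e+00 -2.257e+00] p [ 0.5438 -0.2048  0.0823] yawY 1.6924 z [ 0.002 -0.    -1.   ] F [-0.5  5.3  5.6] open 0.176 g 59.8
go [0.0009 0.0003 0.0023]
```

```bash
python3 -m jog '[[0.008,0,0,0,0,0,0],[0.016,0,0,0,0,0,0],[0.024,0,0,0,0,0,0],[0.032,0,0,0,0,0,0],[0.04,0,0,0,0,0,0],[0.048,0,0,0,0,0,0],[0.056,0,0,0,0,0,0],[0.063,0,0,0,0,0,0],[0.0665,0,0,0,0,0,0],[0.0665,0,0,0,0,0,0]]'|tail -1; python3 -m jog '[[0,0,0,0,0,0,0],[0,0,0,0,0,0,0],[0,0,0,0,0,0,0],[0,0,0,0,0,0,0]]'|tail -1; python3 - <<'E'
from h import *
import pickle
st()
o=get_obs(); print('moved',np.hypot(*(o['eef_pos'][:2]-[.5438,-.2048])))
P=intr('wrist'); im,d=optics.camera('wrist'); cv2.imwrite('pics/w6.png',im); np.save('w6.npy',d); pickle.dump(P,open('w6.pkl','wb'))
it,_=optics.camera('top'); cv2.imwrite('pics/top6.png',it)
is_,_=optics.camera('side'); cv2.imwrite('pics/side6.png',is_)
yaw=.1217;c=np.array([.662,-.190]);M=np.array([[np.cos(yaw),-np.sin(yaw)],[np.sin(yaw),np.cos(yaw)]])
w=lambda x,y,z:[*(c+M@[x,y]),z]
px=proj('wrist',[w(-.187,.056,.09),w(-.187,.047,.073)],P); print(px)
E
```

```text
grasp_force: 59.3
grasp_force: 59.3
t 21.38 q [-0.646  0.256  1.851  0.003  1.03  -2.34 ] p [ 0.4794 -0.2129  0.0822] yawY 1.6919 z [ 0.005 -0.001 -1.   ] F [8.4 6.2 1.4] open 0.184 g 59.3
moved 0.06493094926880309
[[449.65490556 312.54696383]
 [416.35025799 294.71435012]]
```

```bash
python3 - <<'E'
import cv2,numpy as np
w=cv2.imread('pics/w6.png');t=cv2.imread('pics/top6.png');s=cv2.imread('pics/side6.png')
a=cv2.resize(w[250:370,370:470],(500,600),interpolation=cv2.INTER_CUBIC)
b=cv2.resize(t[140:240,330:430],(300,300),interpolation=cv2.INTER_CUBIC)
c=cv2.resize(s[220:340,330:450],(300,300),interpolation=cv2.INTER_CUBIC)
cv2.imwrite('pics/c6.png',np.hstack([a,np.vstack([b,c])]))
E
```

```text
(no output)
```

View pics/c6.png

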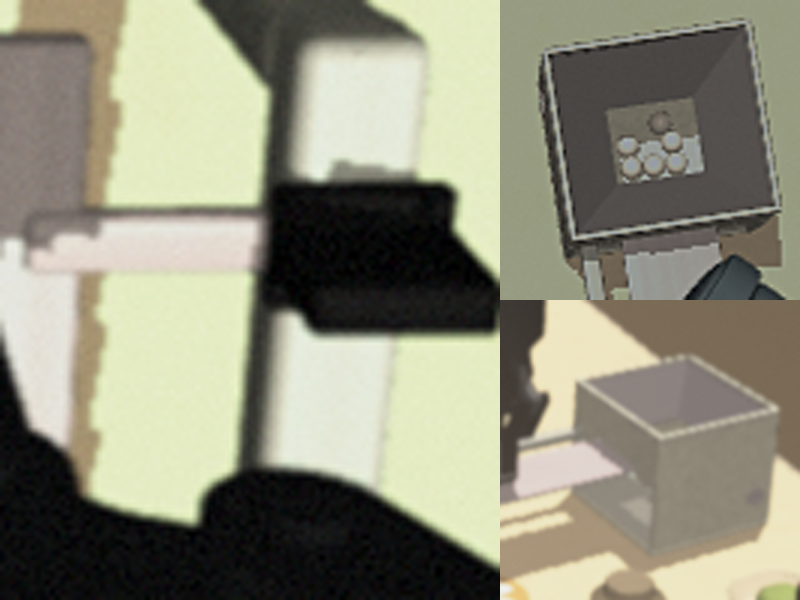

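The pointer bar's tip meets the clip's foot (bar rows 213–270, foot rows 185–305 in the crop). The tablets seem to lie deeper, so I'll verify with depth.

```bash
python3 - <<'E'
from h import *; import pickle
P=pickle.load(open('w6.pkl','rb')); d=np.load('w6.npy')
yaw=.1217;c=np.array([.662,-.190]);Ri=np.array([[np.cos(yaw),np.sin(yaw)],[-np.sin(yaw),np.cos(yaw)]])
L=lambda p:np.array(p)/5+[370,250]-.4
for p in ([150,212],[150,271],[230,213],[230,270]): print('ptr',((at_z('wrist',[L(p)],.074,P)[0,:2]-c)@Ri.T).round(4))
# point cloud of clip region
vv,uu=np.mgrid[250:370,370:475]; X=at_depth('wrist',np.c_[uu.ravel(),vv.ravel()],d[250:370,370:475].ravel(),P); l=np.c_[(X[:,:2]-c)@Ri.T,X[:,2]]
k=(l[:,2]>.0855)&(l[:,2]<.1)&(l[:,1]>.045)&(l[:,1]<.07)&(l[:,0]<-.17); print('blade',k.sum(),l[k].min(0),l[k].max(0),np.median(l[k],0))
k=(l[:,2]>.0765)&(l[:,2]<.083)&(l[:,1]>.045)&(l[:,1]<.07)&(l[:,0]<-.165); print('foot',k.sum(),np.percentile(l[k],[2,98],0))
k=(l[:,2]>.071)&(l[:,2]<.0765)&(l[:,1]>.036)&(l[:,1]<.0475); print('bar',k.sum(),np.percentile(l[k],[2,50,98],0))
t,dt=optics.camera('top'); vv,uu=np.mgrid[140:240,330:430]; X=at_depth('top',np.c_[uu.ravel(),vv.ravel()],dt[140:240,330:430].ravel()); q=(X[:,:2]-c)@Ri.T
k=(abs(q[:,0])<.024)&(abs(q[:,1])<.028); print('throat z pct',np.percentile(X[k,2],[0,25,50,75,100]).round(3)); print(get_obs()['time_s'])
E
```

```text
ptr [-0.1888  0.0391]
ptr [-0.183   0.0395]
ptr [-0.1887  0.0463]
ptr [-0.1831  0.0467]
blade 621 [-0.19026165  0.04825246  0.08550943] [-0.1840181   0.06457046  0.09192135] [-0.1881581   0.05597589  0.08946858]
foot 623 [[-0.19552963  0.048507    0.07659763]
 [-0.17550738  0.06389086  0.08267361]]
bar 351 [[-0.18843983  0.03628042  0.07146809]
 [-0.18575271  0.04171157  0.07336   ]
 [-0.18243628  0.04721257  0.07470515]]
throat z pct [0.001 0.006 0.016 0.02  0.026]
21.575
```

The tablets are all on the store floor (highest surface in the throat at z ≈ 0.026). The pointer is about 1.3 mm short of the clip, so I'll pull a touch more.

```bash
python3 -m jog '[[0.0013,0,0,0,0,0,0],[0.0013,0,0,0,0,0,0],[0.0013,0,0,0,0,0,0],[0.0013,0,0,0,0,0,0]]'|tail -1; python3 - <<'E'
from h import *
st()
o=get_obs(); print('moved',np.hypot(*(o['eef_pos'][:2]-[.5438,-.2048])))
yaw=.1217;c=np.array([.662,-.190]);Ri=np.array([[np.cos(yaw),np.sin(yaw)],[-np.sin(yaw),np.cos(yaw)]])
P=intr('wrist'); im,d=optics.camera('wrist'); cv2.imwrite('pics/w7.png',im)
vv,uu=np.mgrid[230:370,370:475]; X=at_depth('wrist',np.c_[uu.ravel(),vv.ravel()],d[230:370,370:475].ravel(),P); l=np.c_[(X[:,:2]-c)@Ri.T,X[:,2]]
f=lambda n,k:print(n,k.sum(),np.percentile(l[k],[2,50,98],0).round(4).tolist())
f('blade',(l[:,2]>.0885)&(l[:,2]<.1)&(abs(l[:,1]-.056)<.01))
f('bar',(l[:,2]>.071)&(l[:,2]<.0765)&(l[:,1]>.036)&(l[:,1]<.0465))
a=cv2.resize(im[240:360,370:470],(500,600),interpolation=cv2.INTER_CUBIC)
t,_=optics.camera('top'); b=cv2.resize(t[205:345,110:410],(300,140)); b2=cv2.resize(t[155:215,360:410],(300,360),interpolation=cv2.INTER_CUBIC)
cv2.imwrite('pics/c7.png',np.hstack([a,np.vstack([b,b2,np.zeros((100,300,3),np.uint8)])]))
E
```

```text
grasp_force: 59.2
t 22.07 q [-0.648  0.253  1.854  0.003  1.03  -2.341] p [ 0.4781 -0.2131  0.0823] yawY 1.6919 z [ 0.005 -0.001 -1.   ] F [8.8 6.5 2.1] open 0.18 g 59.2
moved 0.06620919707770116
blade 438 [[-0.1899, 0.0489, 0.0886], [-0.1877, 0.0563, 0.0898], [-0.185, 0.0641, 0.0909]]
bar 327 [[-0.1897, 0.0362, 0.0713], [-0.1871, 0.0413, 0.0733], [-0.1836, 0.0464, 0.0746]]
```

View pics/c7.png

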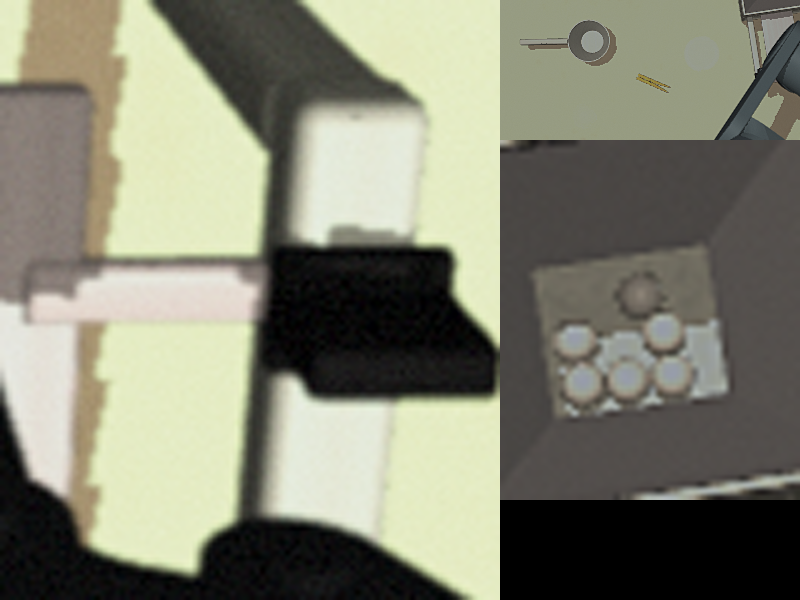

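The pointer (x ≈ −0.187) is within 1 mm of the clip blade (x ≈ −0.1875). The six tablets lie in the store, and the empty scoop stands upright.

```bash
python3 -c "
from bench import workorder
print(workorder.hand_in())"
```

```text
the job is handed in; nothing more can be done
None
```

I poured all six tablets into the tray, stood the scoop upright and empty on the worktop, then pulled the shutter to within about 1 mm of the clip; the tablets are in the store, and I handed in the job at about 22 s with the arm still holding the grip.

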